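Clamp the lock body, press its cylinder home against the spring and hold it for the pin

TASK

Swing the clamp lever of the fixture down until its foot rests on the steel lock body. Then take the brass cylinder with the key in it out of the wooden rack, set it into the oval slot in the top of the clamped lock body and press it down against the spring inside until its collar sits fully home on the lock body. Finish while still holding it pressed down there with the gripper, ready for the retaining pin; leave the lock body in its nest and the other cylinders and tools where they lie.

Things in the scene. Friction and masses are not known exactly. Their poses are not given: they have to be found in the camera images.
- fixture: Fixed lock-fitting fixture: aluminium base plate 180 x 130 x 12 mm (long side along its x) with a low dark-steel nest (walls to 26 mm high) in its middle that holds the lock body; at its +y side two dark-steel cheeks (to 78 mm high) carry the clamp lever. Origin: centre of the plate's underside, on the bench.
- clamp (a joint): Clamp lever's hinge, rad: 0 = shut, lever level, its rubber foot (45 mm from the hinge) on the lock body; grows as it swings up; 1.57 = upright; starts at 1.0 to 1.6. Stiff: it stays where it is left and needs 2 to 3 N at the handle. A flat steel bar 14 mm wide and 8 mm thick, ending in a round black grip 16 mm in diameter, 72 to 122 mm from the hinge.
- clamp_hinge (a point): Hinge pin of the clamp lever, fixed on the fixture at x 28, y 45, z 68 mm of its frame. The pin lies along the fixture's x. Shut, the lever points along the fixture's -y; at joint value q the lever points along (0, -cos q, sin q) in the fixture's frame.
- clamp_handle (a point): Middle of the clamp lever's round grip, on its centre line, 100 mm from the hinge pin; it moves with the lever.
- lock_body: Loose bright steel block 96 x 46 x 44 mm (x, y, z), 0.7 kg, standing in the fixture's nest with its axes along the fixture's, underside 12 mm and top 56 mm above the bench. Origin: centre of its underside. In its top an oval slot 32.4 mm (along x) by 20.4 mm (along y), 41 mm deep, with a spring-loaded plunger inside.
- slot_mouth (a point): Centre of the slot's mouth in the top face of the lock body, 20 mm to the -x side of the block's middle, 44 mm above its underside.
- plunger (a joint): Travel of the sprung plunger in the slot, m: 0 = out, its face 22 mm below the slot's mouth; grows as it is pressed down. The spring pushes back with 5 N at first and 11 N at 0.012, where the cylinder's collar meets the top of the lock body (the hard stop). Let go, it lifts the cylinder again by about 12 mm.
- cylinder: The cylinder to fit: loose oval brass lock cylinder with its key in it, upright in one of the rack's three slots, about 0.17 kg, 72 mm high. Origin: centre of its underside, 12 mm above the bench at the start. Barrel 30 mm (x) by 18 mm (y) with round ends and a small taper at the foot. It fits the lock body either way round (half a turn is the same), its x along the lock body's x.
- key_head (a point): Middle of the key's black plastic head, 59 mm above the cylinder's underside. The head is 28 mm wide along the cylinder's x, 10 mm thick along its y and reaches from 46 to 72 mm above the underside, on a narrow steel shank. Grip it across its thickness.
- collar (a point): Centre of the underside of the cylinder's oval brass collar (42 x 28 mm, 4 mm thick, 34 to 38 mm above the cylinder's underside); at the hard stop this point coincides with slot_mouth.
- rack: Fixed wooden rack, 70 x 190 x 30 mm (x, y, z), origin at the centre of its underside, with three slots 34 x 22 mm (long side along its x), 18 mm deep, at y -60, 0 and 60 mm. It holds the keyed cylinder and the two spares upright.
- spare_a: Spare oval brass cylinder without a key, 38 mm high, in the rack. Origin: centre of its underside. To be left alone.
- spare_b: Another spare like spare_a. To be left alone.
- hammer: Hammer with a wooden handle, 260 mm long, lying at the robot's right. Origin: its middle, on the bench. To be left alone.
- pliers: Pliers with red grips, 160 mm long, lying at the robot's left. To be left alone.
- knife: Grey utility knife, 160 x 24 x 17 mm, lying in the middle of the bench between the fixture and the rack. To be left alone.
- punch: Steel pin punch, 110 mm long and 12 mm thick, lying in the middle of the bench, nearer the robot than the knife. To be left alone.

How it is judged (in metres and radians):
On the way, in this order (a step that is already met when the one before it is completed fails the run):
1. the clamp lever is swung shut on the lock body before the cylinder is put in (value of joint clamp below 0.06 rad and distance between collar and slot_mouth above 0.06 m), for 0.2 s.
2. the keyed cylinder is pressed home in the clamped lock body (value of joint clamp below 0.06 rad and z of collar in the frame of slot_mouth between -0.003 and 0.0015 m and horizontal distance between collar and slot_mouth below 0.003 m and value of joint plunger above 0.0102 m), for 0.3 s.
At the end, for the whole second after the job is handed in: Clamp shut (below 0.06 rad); keyed cylinder in the slot, collar within 1.5 mm of the lock body's top and 3 mm of centre, spring compressed (plunger past 10.2 mm), fingers still on the cylinder with over 4 N, at rest; lock body in its nest (within 4 mm sideways, 3 mm up) (all of step 2 and x of lock_body in the frame of fixture between -0.004 and 0.004 m and y of lock_body in the frame of fixture between -0.004 and 0.004 m and z of lock_body in the frame of fixture below 0.015 m and contact force between the fingers and cylinder above 4 N and linear speed of cylinder below 0.02 m/s); the arm keeps its last pose, push and grip.
It fails at once if a spare cylinder or a tool is disturbed (moved more than 20 mm) (distance of any of spare_a, spare_b, hammer, pliers, knife, punch from where it was at the start of the episode above 0.02 m).
It fails at once if the lock body is lifted or knocked out of its nest (z of lock_body in the frame of fixture above 0.022 m).
It also fails if it takes over 64 s, if anything falls off the work surface, if the arm or the gripper's body presses on something with over 40 N, if the wrist force passes 120 N, or if a joint passes its speed limit or range.

ROBOT

A 7-joint arm with a two-finger parallel gripper is mounted at the origin on the work surface. World frame = base frame: x ahead of the robot, y to its left, z up, the work surface at z = 0. Lengths are in m, angles in degrees, forces in N, time in s.
With the tool pointing down it reaches from about 0.425 to 0.875 m from the base axis. Payload 4.7 kg.
Tool frame: the origin (TCP) lies on the front face of the gripper's body, between the roots of the fingers; the fingertips stand 70 mm ahead of it and the grasp point (between the pads) lies 51 mm ahead of it (tip_extent is the distance from the TCP to the fingertips, in m); z points along the fingers, y is the direction in which the jaws open and shut (so a half turn about z gives the same grasp; the last joint's range is limited). The gripper opens to 87 mm and grips with 3 to 60 N. Pads are 19 mm wide; open, the fingers measure 117 mm over their backs; the gripper's body (75 mm by 190 mm) begins 51 mm behind the grasp point.
Start: joints at [0.808, 18.392, -4.016, 83.108, 1.295, 78.541, -3.26], TCP at [0.65, -0, 0.292] pointing down, gripper open.
Joint ranges: [-163.93, 163.93], [-17.29, 119.83], [-79.2, 71.16], [3.27, 140.29], [-89.18, 269.18], [5.43, 117.66], [-154.24, 154.24]. Speed limits (degrees/s): [147.25, 147.25, 180, 180, 180, 180, 180].

INTERFACE

Orientations are given as [roll, pitch, yaw] about the fixed x, y, z axes, in that order (R = Rz(yaw) Ry(pitch) Rx(roll)).
In Python, from cell import * gives the robot as it stands.
- The arm moves only by the tool carry_out, never from a script. Its argument "increments" is text: rows parted by semicolons, each of 7 numbers parted by spaces: the opening, from 0 (shut) to 1 (fully open), then the shift along the tool's x, y, z in m, then the turn, a rotation vector about the tool's x, y, z in degrees. A call has 1 to 20 rows; each row shifts and turns the pose as measured when the row begins, along the tool's axes as they then stand; what a row does not reach is not made up. A row lasts 1/8 s, in which the tool goes at most 62.5 mm and 10.7 degrees, less where a joint would pass 70% of its speed; a pose out of reach is approached as far as the arm can. A call is refused whole if a number of a shift passes 0.0625 or a number of a turn 10.7, either way. A call with a gripper value outside its range is refused whole. The fingers move at their own pace and stop on an object; "force" is the grip in N (left out, the last holds). Time passes only in rows, so rows that do not move let the fingers close. It gives the time, the measured TCP pose, the force and the opening at its end, in the units of the state.
- get_obs(): the state, without advancing time (a new reading comes with each control period).
- read_camera(name): name is "scene" or "side" or "wrist"; returns a dict with "img" (420x560x3 uint8, blue, green, red), "fx", "fy", "cx", "cy" (pixels), "world_from_camera" (4x4, takes a point from camera to world coordinates). Camera axes: x right, y down, z forward; pixel columns grow to the right and rows downward; lengths in m; the calibration is good to about 2 mm. A picture is of the moment at which its call begins. There is no depth.
- sign_off(): hands the job in, once; it reports no verdict.
Trained networks look in a picture, given as the dict that the camera call returned (one of the last four; its "shot" number tells which), for a name from the list of things; names that differ only in an ending like _2 or _b are one class to them, and where a whole thing is asked for, a point or a joint stands for the part that bears it (a point fixed in the world has none). Each returns a list of dicts, best first, with "confidence" (0 to 1); they miss things now and then, are a little off and sometimes report something else, mostly with a low value. They report only what shows in the picture. A call takes as long as a camera call.
- masks_of(target, picture): "pixels" (420x560 bool, what is visible of it) and "bbox" ([left, top, right, bottom] in pixels, round what is visible of it).
The state is a dict: "time_s": time; "qpos": joint angles; "joint_velocities": joint speeds; "effort": joint torques, N m; "tool_pos": TCP position; "tool_rot": TCP orientation; "force": force on the tool from outside, world axes, zero at the start; "wrist_torque": the same for the moment, N m; "grip_width": finger opening in m.
Only numpy, scipy, OpenCV 4.12 (cv2) and the standard library are available. Lean on these libraries where they do the work, as an engineer would, in place of code of your own. Each camera call takes 0.05 s, during which the arm holds its last target.

## Working session

There is one attempt and no reset: what is moved stays moved. The work goes in short steps, Python scripts to look and compute and a tool call to move; the robot and the scene stay as the last step left them, time stands still between calls to the robot, and variables do not carry over. Pictures are saved under pics/ and viewed, and the job is handed in when it is done.

Besides the shell and the picture viewer there is one more tool, called after "Request:" as a command line: name --argument value ..., lists and objects as JSON in quotes. carry_out: Moves the arm, as the interface text tells. Its arguments: {"type":"object","properties":{"increments":{"type":"string"},"force":{"type":"number"}},"required":["increments"]}

```bash
ls; mkdir -p pics; python3 - <<'E'
from cell import *
import cv2,pickle
print(get_obs())
for n in("scene","side","wrist"):
    p=read_camera(n); cv2.imwrite(f"pics/{n}0.png",p["img"]); pickle.dump(p,open(f"pics/{n}0.pkl","wb"))
    print(n,p["fx"],p["fy"],p["cx"],p["cy"]);print(p["world_from_camera"].round(3) if hasattr(p["world_from_camera"],'round') else p["world_from_camera"])
    for t in ("fixture","lock_body","clamp","cylinder","rack"):
        for m in masks_of(t,p)[:2]: print(t,m["bbox"],round(m["confidence"],2))
E
```

```text
pics
{'time_s': 0.0, 'qpos': array([ 0.80892754, 18.4396238 , -4.01490024, 83.17524734,  1.29700309,
       78.53963931, -3.2598643 ]), 'joint_velocities': array([-0.03246047, -0.07180107, -0.01927283,  0.02157592,  0.02543521,
       -0.0363974 , -0.06995732]), 'effort': array([-2.58547143e-04, -4.91284704e+01, -4.03903294e-01, -3.12526345e+01,
       -6.40594075e-02,  4.37659642e-02,  1.61017233e-04]), 'tool_pos': array([ 6.49583328e-01, -7.27242377e-05,  2.91151882e-01]), 'tool_rot': array([-1.79890841e+02,  7.86671636e-03,  9.00007738e+01]), 'force': array([0.43346557, 0.17220365, 0.26041568]), 'wrist_torque': array([-0.04523989, -0.02025769,  0.02425339]), 'grip_width': 0.08696881664556948}
scene 510.699777279845 510.699777279845 276.64877942307595 206.78556529405307
[[-0.147  0.827 -0.542  1.175]
 [ 0.989  0.116 -0.09   0.146]
 [-0.011 -0.55  -0.835  1.137]
 [ 0.     0.     0.     1.   ]]
fixture [293.1, 196.1, 362.2, 267.6] 0.97
lock_body [315.5, 205.5, 341.0, 241.4] 0.6
lock_body [427.6, 213.3, 456.9, 270.5] 0.2
clamp [313.9, 203.8, 345.2, 244.9] 0.15
cylinder [175.6, 194.4, 
[... 173 characters left out ...]
  -0.639  0.761 -0.93 ]
 [ 0.016 -0.767 -0.642  0.853]
 [ 0.     0.     0.     1.   ]]
fixture [226.1, 135.9, 303.0, 217.2] 0.97
lock_body [248.5, 175.6, 284.3, 195.8] 0.77
lock_body [230.6, 133.5, 298.9, 217.5] 0.28
clamp [279.5, 132.4, 278.8, 170.5] 0.51
clamp [221.7, 354.4, 365.9, 400.7] 0.28
cylinder [279.6, 276.8, 295.8, 301.2] 0.54
rack [264.5, 260.6, 305.5, 337.3] 0.6
wrist 312.65415113785986 312.65415113785986 281.36167892122165 210.5931536096687
[[ 1.     0.     0.     0.651]
 [ 0.    -0.968 -0.253  0.069]
 [ 0.     0.253 -0.968  0.385]
 [ 0.     0.     0.     1.   ]]
fixture [44.9, 1.7, 232.7, 120.4] 0.65
lock_body [62.7, 0.0, 181.4, 69.8] 0.93
rack [163.1, 290.9, 205.2, 331.2] 0.6
```

```bash
python3 - <<'E'
import cv2
a=cv2.imread("pics/scene0.png")[150:300,120:480]; cv2.imwrite("pics/s_c.png",cv2.resize(a,None,fx=2.2,fy=2.2,interpolation=cv2.INTER_CUBIC))
a=cv2.imread("pics/side0.png")[120:420,190:400]; cv2.imwrite("pics/d_c.png",cv2.resize(a,None,fx=2,fy=2,interpolation=cv2.INTER_CUBIC))
E
```

```text
(no output)
```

View pics/s_c.png

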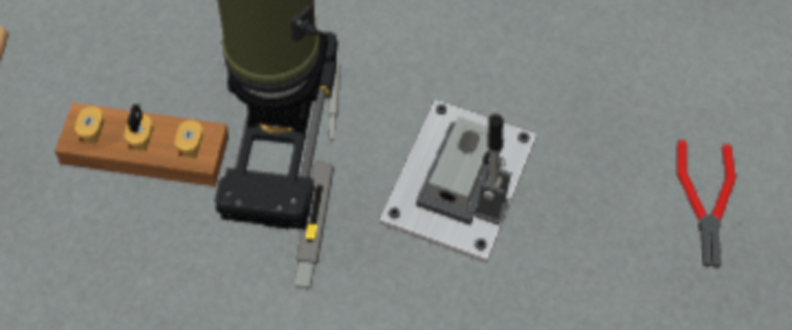

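View pics/d_c.png

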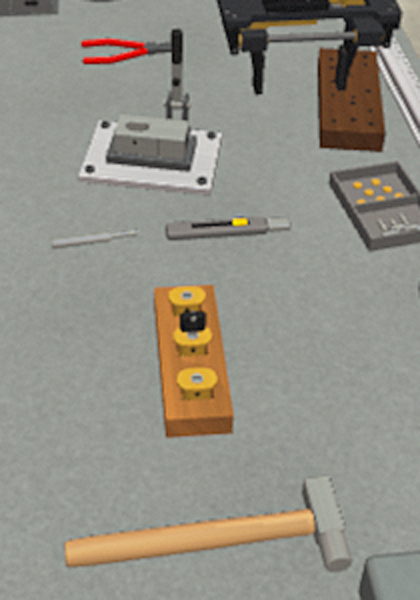

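View pics/wrist0.png

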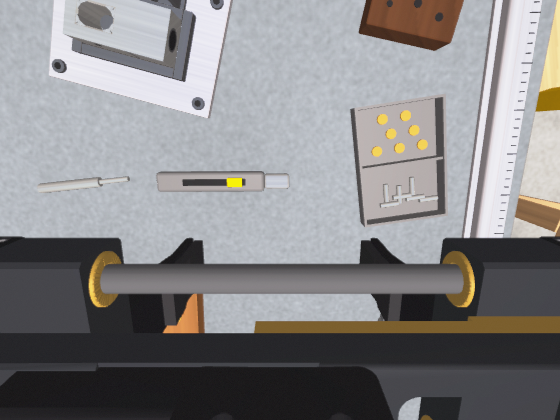

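```bash
cat > h.py <<'E'
import numpy as np,cv2,pickle
def ray(p,uv):
    T=np.array(p["world_from_camera"]); d=np.array([(uv[0]-p["cx"])/p["fx"],(uv[1]-p["cy"])/p["fy"],1]); return T[:3,3],T[:3,:3]@d
def onz(p,uv,z):
    o,d=ray(p,uv); return o+d*(z-o[2])/d[2]
def proj(p,X):
    T=np.array(p["world_from_camera"]); c=(np.atleast_2d(X)-T[:3,3])@T[:3,:3]
    return np.c_[c[:,0]/c[:,2]*p["fx"]+p["cx"],c[:,1]/c[:,2]*p["fy"]+p["cy"]]
E
python3 - <<'E'
from h import *
S=pickle.load(open("pics/scene0.pkl","rb"));D=pickle.load(open("pics/side0.pkl","rb"));W=pickle.load(open("pics/wrist0.pkl","rb"))
def show(p,pts,z,sc=1,off=(0,0)):
    for c in pts: print(onz(p,(c[0]/sc+off[0],c[1]/sc+off[1]),z).round(4))
print("S");show(S,[(437,100),(535,133),(488,260),(380,220)],.012,2.2,(120,150))
print("D");show(D,[(105,115),(222,130),(213,190),(80,180)],.012,2,(190,120))
print("W");show(W,[(50,75),(209,118)],.012)
print("rack S");show(S,[(75,104),(228,125),(213,184)],.03,2.2,(120,150))
print("rack D");show(D,[(155,288),(213,286),(232,416),(166,420)],.03,2,(190,120))
print("cyl D collar top");show(D,[(193,336)],.05,2,(190,120)); show(S,[(138,128)],.05,2.2,(120,150))
E
```

```text
S
[0.3934 0.1302 0.012 ]
[0.4247 0.2505 0.012 ]
[0.6001 0.2081 0.012 ]
[0.567  0.0831 0.012 ]
D
[0.4342 0.2657 0.012 ]
[0.5998 0.2136 0.012 ]
[0.569  0.0801 0.012 ]
[0.3934 0.1174 0.012 ]
W
[0.3954 0.1268 0.012 ]
[0.5687 0.0812 0.012 ]
rack S
[ 0.4718 -0.298   0.03  ]
[ 0.4758 -0.1101  0.03  ]
[ 0.5573 -0.1107  0.03  ]
rack D
[ 0.4744 -0.1134  0.03  ]
[ 0.5422 -0.1166  0.03  ]
[ 0.5368 -0.3044  0.03  ]
[ 0.4691 -0.3028  0.03  ]
cyl D collar top
[ 0.5073 -0.2098  0.05  ]
[ 0.507  -0.2081  0.05  ]
```

Request:
carry_out --increments "1 0.035 -0.05 0 0 0 0;1 0.035 -0.05 0 0 0 0;1 0.03 -0.05 0 0 0 0;1 0 0 0 0 0 0"

```text
time_s: 1.4
tool_pos: [0.4961, 0.1027, 0.2904]
tool_rot: [-179.9, 0.0, 90.0]
force: [0.1, -0.6, 0.4]
grip_width: 0.0869
```

```bash
python3 - <<'E'
from cell import *
from h import *
o=get_obs(); print(o["tool_pos"],o["tool_rot"])
p=read_camera("wrist"); cv2.imwrite("pics/wrist1.png",p["img"]); pickle.dump(p,open("pics/wrist1.pkl","wb"))
p=read_camera("side"); cv2.imwrite("pics/side1.png",p["img"]); pickle.dump(p,open("pics/side1.pkl","wb"))
for t in ("clamp","clamp_handle"):
  for m in masks_of(t,p)[:2]: print(t,m["bbox"],m["confidence"])
E
```

```text
[0.49609373 0.10266378 0.29042617] [-1.79933640e+02  2.35411743e-02  8.99540243e+01]
clamp [216.2, 237.1, 243.5, 242.3] 0.66
clamp [277.1, 133.1, 281.3, 171.7] 0.54
clamp_handle [274.9, 134.3, 281.5, 171.5] 0.79
```

View pics/wrist1.png

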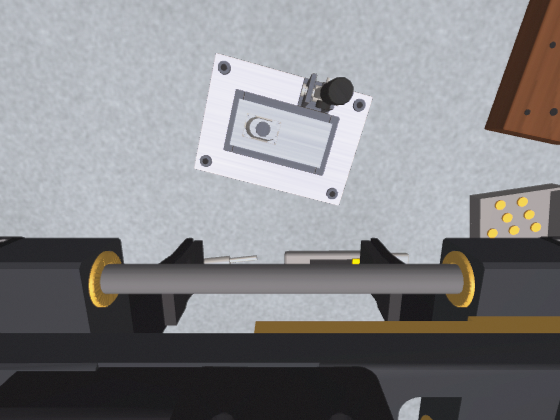

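```bash
python3 - <<'E'
from h import *
W=pickle.load(open("pics/wrist1.pkl","rb"));D=pickle.load(open("pics/side1.pkl","rb"))
img=W["img"]
a=cv2.resize(img[30:230,170:400],None,fx=3,fy=3,interpolation=cv2.INTER_CUBIC); cv2.imwrite("pics/w1c.png",a)
c=[onz(W,u,.012) for u in [(217,53),(372,97),(338,205),(195,169)]]
for x in c: print(x.round(4))
ctr=np.mean(c,0); print(ctr)
t=onz(W,(263,129),.034);print("slot plunger",t)
# fit pose
from scipy.optimize import least_squares
M=np.array([(-90,65,12),(90,65,12),(90,-65,12),(-90,-65,12)])/1e3
uv=np.array([(217,53),(372,97),(338,205),(195,169)])
def T(q,P): c,s=np.cos(q[2]),np.sin(q[2]); P=np.atleast_2d(P); return np.c_[q[0]+c*P[:,0]-s*P[:,1],q[1]+s*P[:,0]+c*P[:,1],P[:,2]]
r=least_squares(lambda q:(proj(W,T(q,M))-uv).ravel(),[.5,.17,-.25]);q=r.x;print(q,np.degrees(q[2]),r.fun.round(1))
np.save("fix.npy",q)
for a in np.arange(1.0,1.61,.1):
    e=[T(q,[.028,.045-d*np.cos(a),.068+d*np.sin(a)])[0] for d in (.072,.1,.122)]
    print(round(a,2),proj(W,e).round(0).tolist(),proj(D,e).round(0).tolist())
print("slot",T(q,[-.02,0,.056]),proj(W,T(q,[-.02,0,.034])))
E
```

```text
[0.4276 0.2513 0.012 ]
[0.5987 0.2062 0.012 ]
[0.5663 0.0818 0.012 ]
[0.3949 0.1258 0.012 ]
[0.49684603 0.16628714 0.012     ]
slot plunger [0.4774248 0.1716295 0.034    ]
[ 0.49690017  0.1661044  -0.25477013] -14.59725313557713 [-1.3 -0.4  1.5 -0.1  1.   1.  -1.2 -0.1]
1.0 [[317.0, 138.0], [315.0, 159.0], [313.0, 179.0]] [[277.0, 161.0], [277.0, 157.0], [276.0, 153.0]]
1.1 [[320.0, 130.0], [319.0, 148.0], [318.0, 165.0]] [[278.0, 159.0], [277.0, 154.0], [277.0, 149.0]]
1.2 [[323.0, 121.0], [323.0, 135.0], [324.0, 148.0]] [[278.0, 157.0], [278.0, 150.0], [277.0, 145.0]]
1.3 [[326.0, 112.0], [328.0, 121.0], [330.0, 130.0]] [[279.0, 155.0], [278.0, 147.0], [278.0, 142.0]]
1.4 [[329.0, 102.0], [333.0, 106.0], [336.0, 110.0]] [[279.0, 153.0], [279.0, 145.0], [279.0, 138.0]]
1.5 [[332.0, 92.0], [337.0, 90.0], [343.0, 89.0]] [[279.0, 151.0], [279.0, 142.0], [279.0, 135.0]]
1.6 [[334.0, 82.0], [342.0, 74.0], [350.0, 67.0]] [[280.0, 150.0], [280.0, 140.0], [280.0, 133.0]]
slot [[0.47754575 0.17114486 0.056     ]] [[263.11893807 129.4636923 ]]
```

View pics/w1c.png

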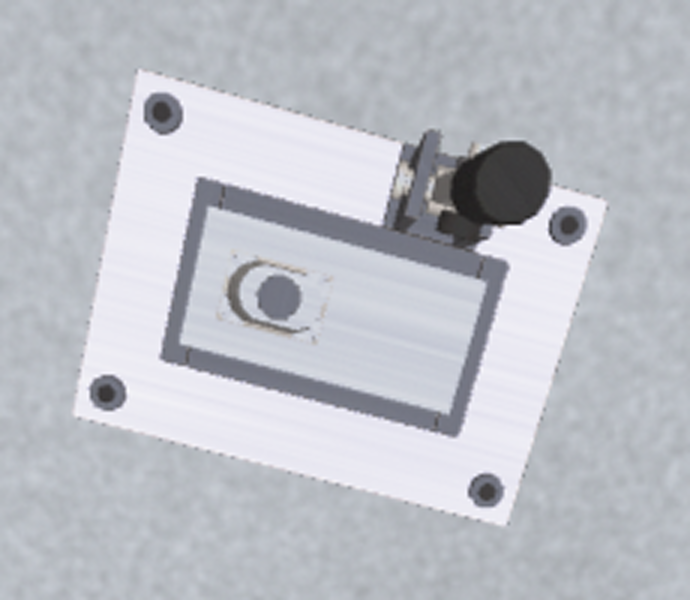

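Request:
carry_out --increments "0.6 0 0 0 0 0 7.5;0.6 0 0 0 0 0 7.5;0.6 0.05 0.005 0 0 0 0;0.6 0.048 0.005 0 0 0 0;0.6 0 0 0 0 0 0"

```text
time_s: 2.22
tool_pos: [0.5457, 0.1846, 0.289]
tool_rot: [180.0, 0.1, 73.1]
force: [0.6, 0.1, -0.7]
grip_width: 0.0533
```

```bash
cat >> h.py <<'E'
from scipy.spatial.transform import Rotation as Rn
def goto(o,pos,yaw,off=0):
    """error in tool axes: pos of TCP, yaw deg, tool pointing down"""
    R=Rn.from_euler('xyz',o["tool_rot"],degrees=True); G=Rn.from_euler('xyz',[180,0,yaw],degrees=True)
    d=R.inv().apply(np.array(pos)-o["tool_pos"]); w=(R.inv()*G).as_rotvec(degrees=True)
    return d.round(4),w.round(2)
def T(q,P):
    c,s=np.cos(q[2]),np.sin(q[2]); P=np.atleast_2d(P); return np.c_[q[0]+c*P[:,0]-s*P[:,1],q[1]+s*P[:,0]+c*P[:,1],P[:,2]]
E
python3 - <<'E'
from cell import *
from h import *
o=get_obs(); print(o["tool_pos"],o["tool_rot"],goto(o,[.5315,.1938,.2187],75.4))
p=read_camera("side");cv2.imwrite("pics/side2.png",cv2.resize(p["img"][60:280,180:400],None,fx=2.7,fy=2.7))
p=read_camera("wrist");cv2.imwrite("pics/wrist2.png",p["img"])
E
```

```text
[0.54566454 0.18457623 0.28900945] [1.79962935e+02 7.91393898e-02 7.30872712e+01] (array([ 0.0048, -0.0163,  0.0703]), array([ 0.04,  0.08, -2.31]))
```

View pics/side2.png

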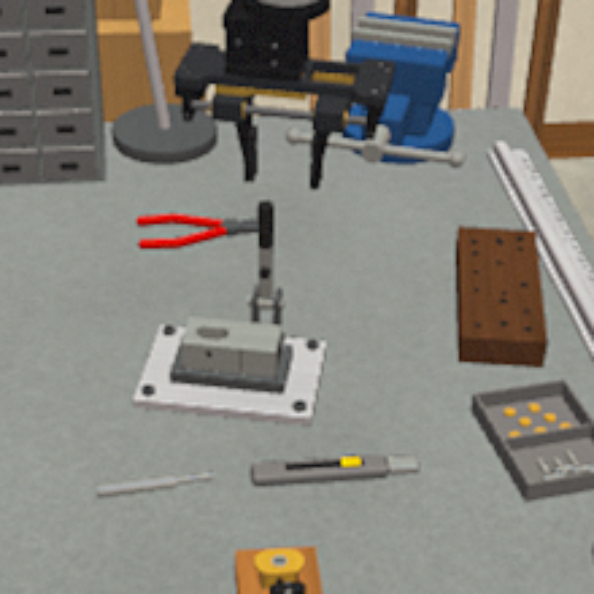

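View pics/wrist2.png

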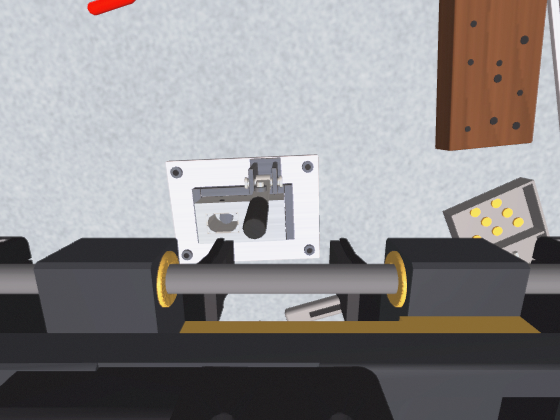

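```bash
python3 - <<'E'
from cell import *
from h import *
p=read_camera("wrist");q=np.load("fix.npy")
for z in(.185,.19): print(onz(p,(255,221),z))
for a in(1.4,1.5): print(a,proj(p,T(q,[[.028,.045-d*np.cos(a),.068+d*np.sin(a)] for d in (.072,.122)])),T(q,[[.028,.045-d*np.cos(a),.068+d*np.sin(a)] for d in (.122,)]))
E
```

```text
[0.53333231 0.19543675 0.185     ]
[0.53418902 0.19674949 0.19      ]
1.4 [[260.14711458 210.13636612]
 [256.16416805 241.81482013]] [[0.53011145 0.18252856 0.18822487]]
1.5 [[259.51611454 201.71213478]
 [254.75304267 224.88944533]] [[0.53316246 0.19424384 0.18969439]]
```

Request:
carry_out --increments "0.6 0.007 -0.0145 0 0 0 -2.3;0.6 0 0 0 0 0 0;0.6 0 0 0.02 0 0 0;0.6 0 0 0 0 0 0"

```text
time_s: 2.88
tool_pos: [0.5324, 0.1879, 0.27]
tool_rot: [179.8, 0.3, 75.0]
force: [0.2, 0.2, 0.3]
grip_width: 0.0521
```

```bash
python3 - <<'E'
from cell import *
from h import *
o=get_obs(); print(goto(o,[.5335,.196,.2187],75.4),o["force"])
p=read_camera("side");cv2.imwrite("pics/side3.png",cv2.resize(p["img"][60:280,180:400],None,fx=2.7,fy=2.7))
E
```

```text
(array([ 0.0083, -0.0012,  0.0512]), array([ 0.19,  0.28, -0.44])) [0.1888845  0.18729717 0.30265805]
```

View pics/side3.png

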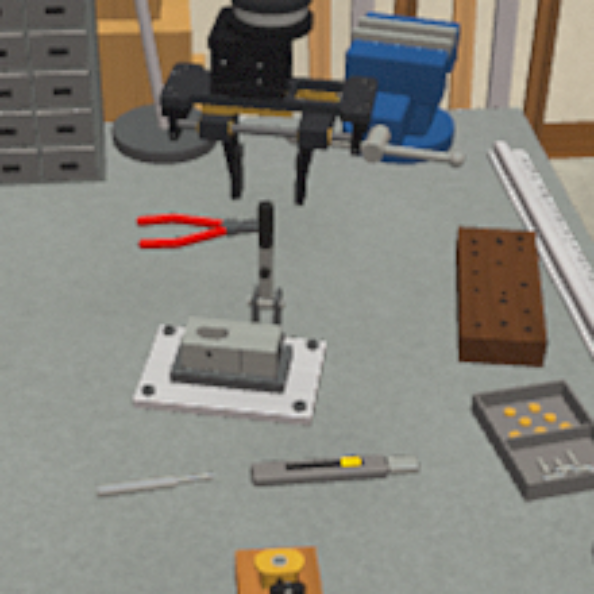

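Request:
carry_out --increments "0.6 0.007 -0.001 0.025 0 0 0;0.6 0.002 0 0.026 0 0 0;0.6 0 0 0.003 0 0 0;0 0 0 0 0 0 0;0 0 0 0 0 0 0;0 0 0 0 0 0 0;0 0 0 0 0 0 0" --force 12

```text
time_s: 3.8
tool_pos: [0.5343, 0.1984, 0.2238]
tool_rot: [179.7, -0.0, 74.9]
force: [-16.2, 1.8, 5.1]
grip_width: 0.0206
```

```bash
python3 - <<'E'
from cell import *
from h import *
o=get_obs(); print(goto(o,[.5335,.196,.2187],75.4),o["force"],o["grip_width"])
p=read_camera("side");cv2.imwrite("pics/side4.png",cv2.resize(p["img"][60:280,180:400],None,fx=2.7,fy=2.7))
q=np.load("fix.npy")
P=np.array([*o["tool_pos"][:2],o["tool_pos"][2]-.051]); d=P[:2]-q[:2];c,s=np.cos(q[2]),np.sin(q[2]); print("in fix",c*d[0]+s*d[1],-s*d[0]+c*d[1],P[2])
E
```

```text
(array([-0.0025, -0.0002,  0.0051]), array([ 0.34, -0.03, -0.52])) [-16.18378341   1.84181559   5.08449489] 0.020642481156880523
in fix 0.02810088536318606 0.04064037404303253 0.1728213681830822
```

View pics/side4.png

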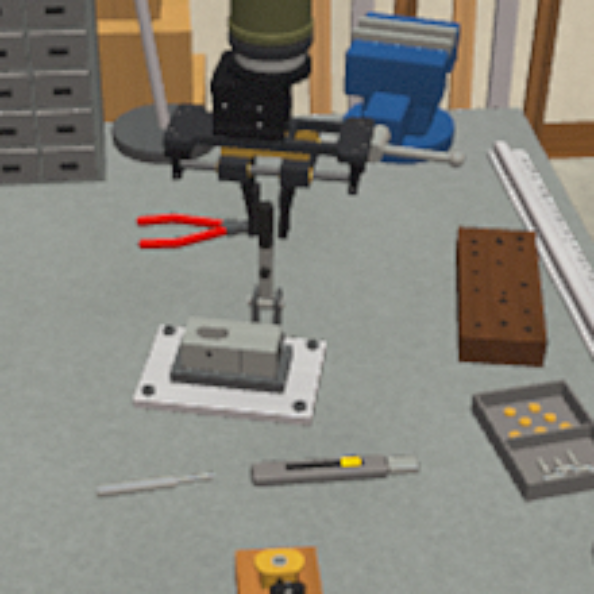

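Request:
carry_out --increments "0 0 -0.004 0 0 0 0;0 0 0 0.003 0 0 0;0 0 0 0 0 0 0"

```text
time_s: 4.22
tool_pos: [0.5316, 0.1994, 0.2237]
tool_rot: [179.4, -0.1, 74.9]
force: [1.9, 1.1, -6.9]
grip_width: 0.0157
```

```bash
python3 - <<'E'
from cell import *
from h import *
o=get_obs(); print(goto(o,[.5335,.196,.2187],75.4),o["force"],o["grip_width"])
p=read_camera("side");cv2.imwrite("pics/side5.png",cv2.resize(p["img"][100:220,220:340],None,fx=5,fy=5,interpolation=cv2.INTER_CUBIC))
p=read_camera("scene");cv2.imwrite("pics/scene5.png",cv2.resize(p["img"][120:270,270:420],None,fx=4,fy=4,interpolation=cv2.INTER_CUBIC))
E
```

```text
(array([-0.0028,  0.0027,  0.005 ]), array([ 0.61, -0.11, -0.5 ])) [ 1.93530341  1.12972575 -6.89609305] 0.015653775707984784
```

View pics/side5.png

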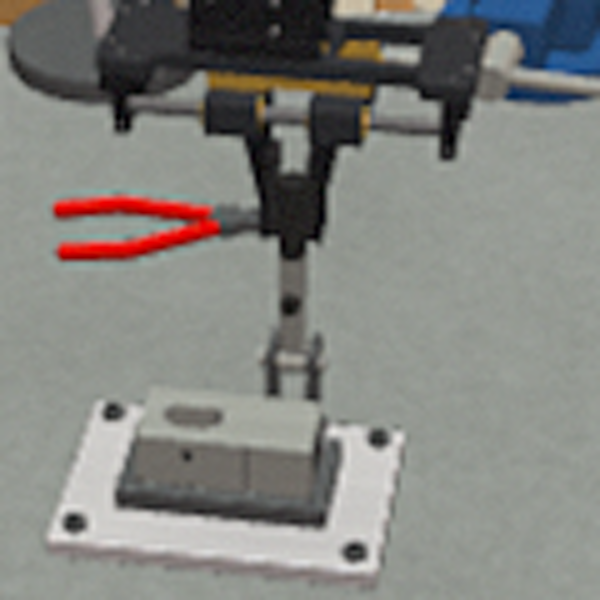

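View pics/scene5.png

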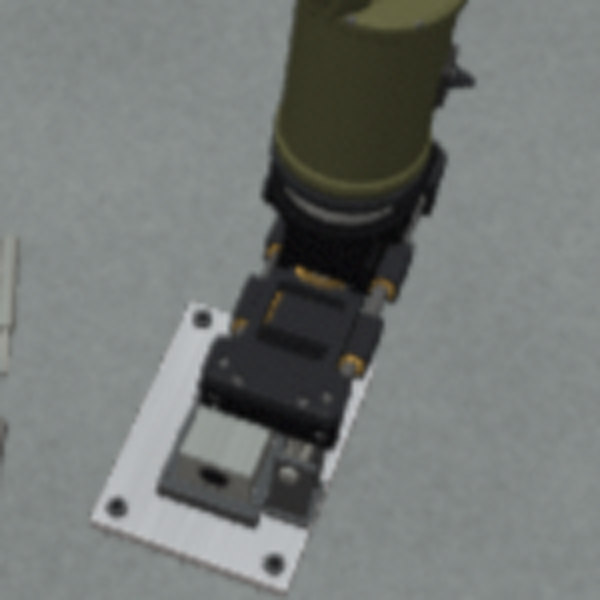

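Request:
carry_out --increments "0 -0.0135 0 0.0015 0 0 0;0 -0.015 0 0.004 0 0 0;0 -0.0145 0 0.006 0 0 0;0 -0.0135 0 0.008 0 0 0;0 0 0 0 0 0 0"

```text
time_s: 4.95
tool_pos: [0.5166, 0.1424, 0.2018]
tool_rot: [179.3, -0.4, 74.9]
force: [2.5, 2.1, -4.8]
grip_width: 0.0158
```

```bash
cat > st.py <<'E'
from cell import *
from h import *
o=get_obs(); q=np.load("fix.npy")
P=o["tool_pos"]-[0,0,.051]; d=P[:2]-q[:2];c,s=np.cos(q[2]),np.sin(q[2])
f=np.array([c*d[0]+s*d[1],-s*d[0]+c*d[1],P[2]]); r=f[1:]-[.045,.068]
print("fix",f.round(4),"r",np.hypot(*r).round(4),"q",np.arctan2(r[1],-r[0]).round(3),o["force"].round(1),o["grip_width"],o["tool_rot"])
E
python3 st.py
```

```text
fix [ 0.025  -0.0179  0.1508] r 0.104 q 0.921 [ 2.5  2.1 -4.8] 0.01582104405621183 [179.32573514  -0.35308433  74.91214644]
```

Request:
carry_out --increments "0 -0.011 0 0.0097 0 0 0;0 -0.0095 0 0.011 0 0 0;0 -0.008 0 0.0123 0 0 0;0 -0.006 0 0.0132 0 0 0;0 -0.004 0 0.014 0 0 0;0 0 0 0 0 0 0"

```text
time_s: 5.7
tool_pos: [0.5067, 0.1042, 0.1372]
tool_rot: [179.3, -0.4, 75.0]
force: [1.4, 3.8, -1.3]
grip_width: 0.0152
```

```bash
python3 st.py
```

```text
fix [ 0.0251 -0.0574  0.0862] r 0.104 q 0.175 [ 1.4  3.8 -1.3] 0.01516267995644439 [179.32082415  -0.43864858  74.98120383]
```

Request:
carry_out --increments "0 -0.001 0 0.01 0 0 0;0 0 0 0.01 0 0 0;0 0 0 0.004 0 0 0;0 0 0 0 0 0 0"

```text
time_s: 6.2
tool_pos: [0.5066, 0.1029, 0.1148]
tool_rot: [179.4, -0.3, 75.0]
force: [-1.8, 2.5, 2.4]
grip_width: 0.0152
```

```bash
python3 st.py
```

```text
fix [ 0.0253 -0.0587  0.0638] r 0.1038 q -0.04 [-1.8  2.5  2.4] 0.015203872031026583 [179.38845292  -0.29205866  75.01523021]
```

Request:
carry_out --increments "0 0 0 0.004 0 0 0;0 0 0 0.003 0 0 0;0 0 0 0 0 0 0"

```text
time_s: 6.58
tool_pos: [0.5066, 0.1029, 0.11]
tool_rot: [179.4, -0.2, 75.1]
force: [-0.4, 2.5, 2.1]
grip_width: 0.0141
```

```bash
python3 st.py; python3 - <<'E'
from cell import *
from h import *
p=read_camera("side");cv2.imwrite("pics/side6.png",cv2.resize(p["img"][100:220,220:340],None,fx=5,fy=5,interpolation=cv2.INTER_CUBIC))
E
```

```text
fix [ 0.0254 -0.0587  0.059 ] r 0.1041 q -0.087 [-0.4  2.5  2.1] 0.01414746814014863 [179.40321469  -0.19447457  75.05860421]
```

View pics/side6.png

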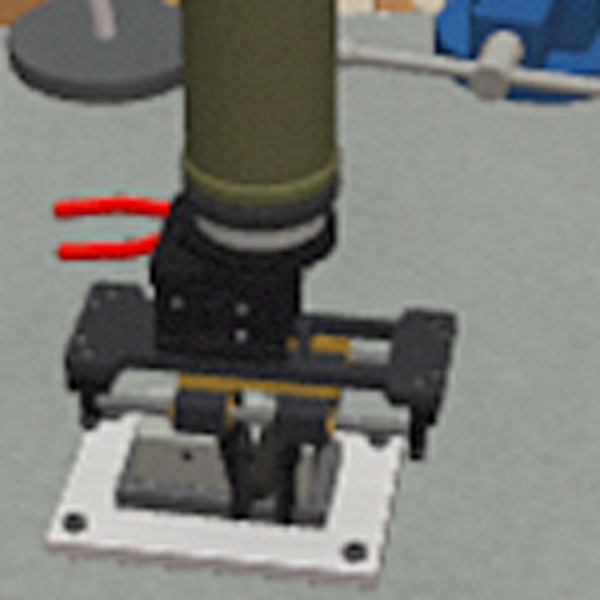

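Request:
carry_out --increments "0.5 0 0 0 0 0 0;0.5 0 0 0 0 0 0;0.5 0 0 0 0 0 0;0.5 0 0 -0.05 0 0 0;0.5 0 0 -0.06 0 0 0;0.5 -0.04 0 -0.06 0 0 0;0.5 -0.03 0 0 0 0 0;0.5 0 0 0 0 0 0"

```text
time_s: 7.62
tool_pos: [0.488, 0.0352, 0.2739]
tool_rot: [179.4, 0.2, 74.9]
force: [0.1, 0.1, 0.2]
grip_width: 0.0433
```

```bash
python3 - <<'E'
from cell import *
from h import *
o=get_obs();print(o["tool_pos"])
p=read_camera("wrist");cv2.imwrite("pics/wrist6.png",p["img"]);pickle.dump(p,open("pics/wrist6.pkl","wb"))
q=np.load("fix.npy")
for a in(0,.06,.12,.2): print(a,proj(p,T(q,[[.028,.045-d*np.cos(a),.068+d*np.sin(a)] for d in (.072,.122)])).round(1).tolist())
p=read_camera("side");cv2.imwrite("pics/side7.png",cv2.resize(p["img"][100:220,220:340],None,fx=5,fy=5,interpolation=cv2.INTER_CUBIC))
for a in(0,.06,.12,.2): print(a,proj(p,T(q,[[.028,.045-d*np.cos(a),.068+d*np.sin(a)] for d in (.072,.122)])).round(1).tolist())
E
```

```text
[0.4879557  0.03519041 0.27391894]
0 [[280.9, 90.7], [281.3, 147.5]]
0.06 [[280.9, 90.0], [281.4, 147.8]]
0.12 [[280.9, 88.9], [281.5, 147.5]]
0.2 [[281.0, 86.9], [281.6, 146.4]]
0 [[275.3, 187.4], [272.4, 198.7]]
0.06 [[275.4, 186.0], [272.4, 196.4]]
0.12 [[275.4, 184.6], [272.4, 194.0]]
0.2 [[275.5, 182.7], [272.5, 190.6]]
```

View pics/wrist6.png

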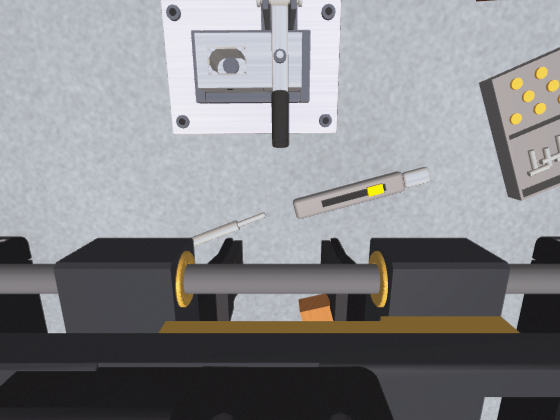

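View pics/side7.png

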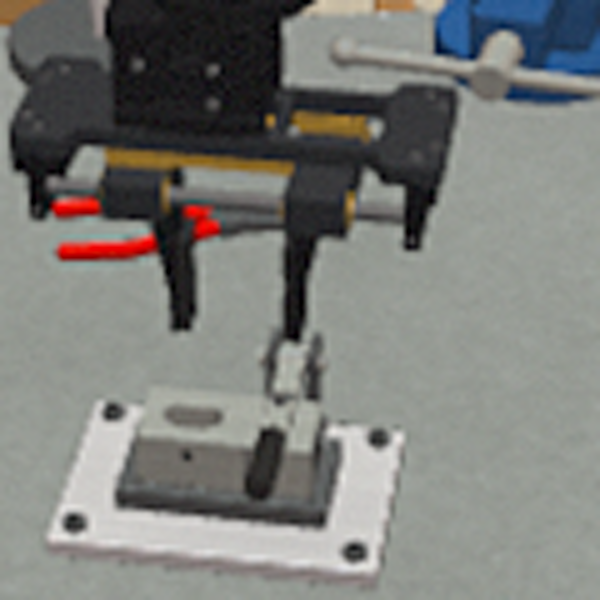

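Request:
carry_out --increments "0 0.04 0 0 0 0 0;0 0.035 0 0 0 0 0;0 0 0 0.05 0 0 0;0 0 0 0.05 0 0 0;0 0 0 0.01 0 0 0;0 0 0 0 0 0 0"

```text
time_s: 8.48
tool_pos: [0.5086, 0.1204, 0.1584]
tool_rot: [179.7, -0.0, 75.7]
force: [0.4, 0.1, 0.1]
grip_width: 0.0015
```

```bash
python3 st.py
```

```text
fix [ 0.0229 -0.0413  0.1074] r 0.0949 q 0.428 [0.4 0.1 0.1] 0.0014676639329627016 [ 1.79687328e+02 -2.71533842e-02  7.57105852e+01]
```

Request:
carry_out --increments "0 -0.012 0.003 0 0 0 0;0 0 0 0.008 0 0 0;0 0 0 0.005 0 0 0;0 0 0 0.004 0 0 0;0 0 0 0 0 0 0"

```text
time_s: 9.1
tool_pos: [0.5118, 0.1071, 0.146]
tool_rot: [179.2, -0.2, 75.6]
force: [-1.8, -0.0, 2.1]
grip_width: 0.0004
```

```bash
python3 st.py
```

```text
fix [ 0.0293 -0.0533  0.095 ] r 0.1019 q 0.268 [-1.8 -0.   2.1] 0.00037789006090584263 [179.24200016  -0.21278228  75.62969808]
```

Request:
carry_out --increments "0 0 0 0.004 0 0 0;0 0 0 0.006 0 0 0;0 0 0 0.006 0 0 0"

```text
time_s: 9.48
tool_pos: [0.5123, 0.1072, 0.144]
tool_rot: [179.3, -0.0, 75.6]
force: [-18.9, -5.3, 44.1]
grip_width: 0.0003
```

```bash
python3 st.py
```

```text
fix [ 0.0298 -0.0531  0.093 ] r 0.1012 q 0.25 [-18.9  -5.3  44.1] 0.00030548090657789783 [ 1.79274858e+02 -4.02960747e-02  7.56061128e+01]
```

Request:
carry_out --increments "0 0 0 -0.04 0 0 0;0 0 0 -0.06 0 0 0;0 0 0 -0.05 0 0 0;0.6 -0.055 0 0 0 0 0;0.6 -0.055 0 0 0 0 0;0.6 -0.055 0 0 0 0 0;0.6 -0.055 0 0 0 0 0;0.6 -0.055 0 0 0 0 0;0.6 -0.05 0 0 0 0 0;0.6 0 0 0 0 0 10.7;0.6 0 0 0 0 0 10.7;0.6 0 0 0 0 0 10.7;0.6 0 0 0 0 0 10.7;0.6 0 0 0 0 0 10.7;0.6 0 0 0 0 0 10.7;0.6 0 0 0 0 0 10.7;0.6 0 0 0 0 0 0"

```text
time_s: 11.6
tool_pos: [0.4297, -0.216, 0.2992]
tool_rot: [179.8, -1.4, 0.9]
force: [-0.0, 0.6, 0.4]
grip_width: 0.0524
```

```bash
python3 - <<'E'
from cell import *
from h import *
o=get_obs();print(o["tool_pos"],o["tool_rot"],o["qpos"])
p=read_camera("wrist");cv2.imwrite("pics/wrist8.png",p["img"]);pickle.dump(p,open("pics/wrist8.pkl","wb"))
print(np.array(p["world_from_camera"]).round(3))
p=read_camera("side");cv2.imwrite("pics/side8.png",cv2.resize(p["img"][60:360,180:480],None,fx=2,fy=2,interpolation=cv2.INTER_CUBIC))
E
```

```text
[ 0.42969758 -0.21599678  0.29922824] [179.79916522  -1.42883845   0.94350025] [ 1.58966865e+01 -3.51148702e+00  7.57400836e+00  1.06801113e+02
  5.69791889e-02  7.52956440e+01 -6.56105743e+01]
[[ 0.017 -0.974 -0.228  0.497]
 [-1.    -0.015 -0.008 -0.214]
 [ 0.004  0.228 -0.974  0.393]
 [ 0.     0.     0.     1.   ]]
```

View pics/wrist8.png

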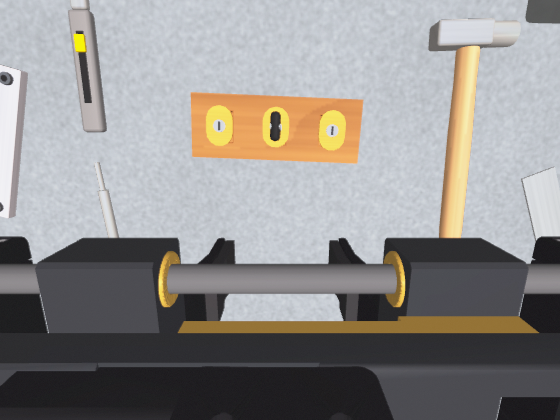

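View pics/side8.png

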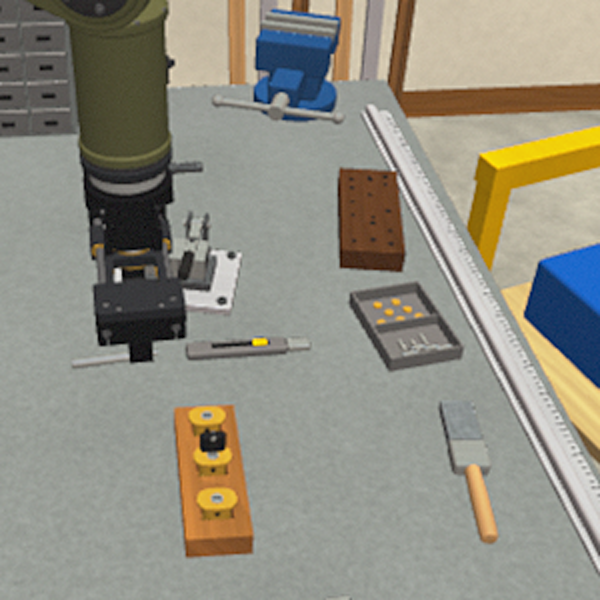

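```bash
python3 - <<'E'
from h import *
p=pickle.load(open("pics/wrist8.pkl","rb")); im=p["img"]
cv2.imwrite("pics/w8c.png",cv2.resize(im[80:175,180:375],None,fx=4,fy=4,interpolation=cv2.INTER_CUBIC))
sub=im[100:155,255:295].max(2)<70
ys,xs=np.nonzero(sub); pts=np.c_[xs+255,ys+100].astype(np.float32)
print(pts.min(0),pts.max(0),pts.mean(0),cv2.minAreaRect(pts))
# centre at z 0.084 top of the head
for z in(.084,.071): print(z,onz(p,(275.5,(pts[:,1].min()+pts[:,1].max())/2),z))
# collar: yellow
hsv=cv2.cvtColor(im,cv2.COLOR_BGR2HSV); m=((hsv[...,0]>20)&(hsv[...,0]<35)&(hsv[...,1]>150)&(hsv[...,2]>150)).astype(np.uint8)
n,l,s,c=cv2.connectedComponentsWithStats(m[80:175,180:375])
for i in range(1,n):
    if s[i,4]>100:
        q=np.argwhere(l==i)[:,::-1].astype(np.float32)+[180,80]; r=cv2.minAreaRect(q.astype(np.float32)); print(r,onz(p,r[0],.05))
# rack yaw
for a in [(191,93),(363,99),(357,163),(191,157)]: print(onz(p,a,.03).round(4))
E
```

```text
[270. 112.] [279. 140.] [274.7027   125.810814] ((274.8254699707031, 125.99127197265625), (8.838958740234375, 28.064939498901367), 2.862405300140381)
0.084 [ 0.50791105 -0.20957461  0.084     ]
0.071 [ 0.50835583 -0.20938451  0.071     ]
((219.0, 125.0), (40.0, 26.0), 90.0) [ 0.50909619 -0.14924151  0.05      ]
((275.5, 126.5), (39.0, 25.0), 90.0) [ 0.50856201 -0.20908375  0.05      ]
((332.0, 130.0), (40.0, 26.0), 90.0) [ 0.50596869 -0.2692476   0.05      ]
[ 0.5431 -0.1158  0.03  ]
[ 0.5401 -0.3049  0.03  ]
[ 0.4701 -0.3033  0.03  ]
[ 0.4738 -0.1124  0.03  ]
```

View pics/w8c.png

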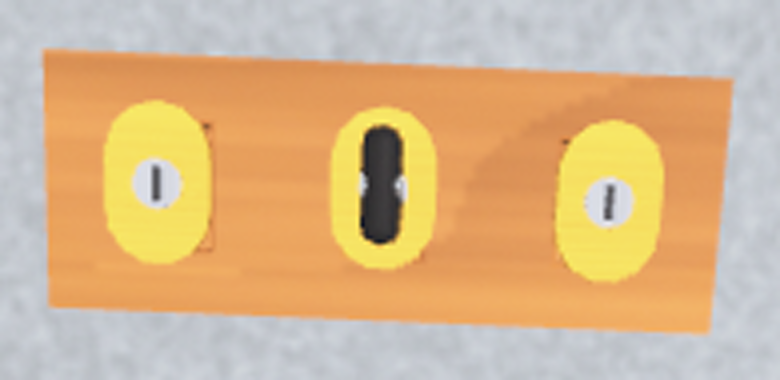

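```bash
python3 -c "
from cell import *
from h import *
print(goto(get_obs(),[.508,-.2094,.125],-1))"
```

```text
(array([ 0.0741, -0.0058,  0.1762]), array([ 0.17, -1.43,  2.02]))
```

Request:
carry_out --increments "0.4 0 0 0 0.2 -1.5 2;0.4 0.04 -0.003 0 0 0 0;0.4 0.038 -0.003 0 0 0 0;0.4 0 0 0.04 0 0 0;0.4 0 0 0.04 0 0 0;0.4 0 0 0 0 0 0"

```text
time_s: 12.45
tool_pos: [0.5116, -0.211, 0.2175]
tool_rot: [-180.0, 0.3, -0.8]
force: [0.7, -0.0, 0.0]
grip_width: 0.0351
```

```bash
python3 - <<'E'
from cell import *
from h import *
o=get_obs();print(goto(o,[.508,-.2094,.125],-1),o["tool_rot"])
p=read_camera("side");cv2.imwrite("pics/side9.png",cv2.resize(p["img"][200:350,220:370],None,fx=4,fy=4,interpolation=cv2.INTER_CUBIC))
E
```

```text
(array([-0.0032, -0.0015,  0.0925]), array([-0.01,  0.26,  0.17])) [-179.98568935    0.2561898    -0.83257805]
```

View pics/side9.png

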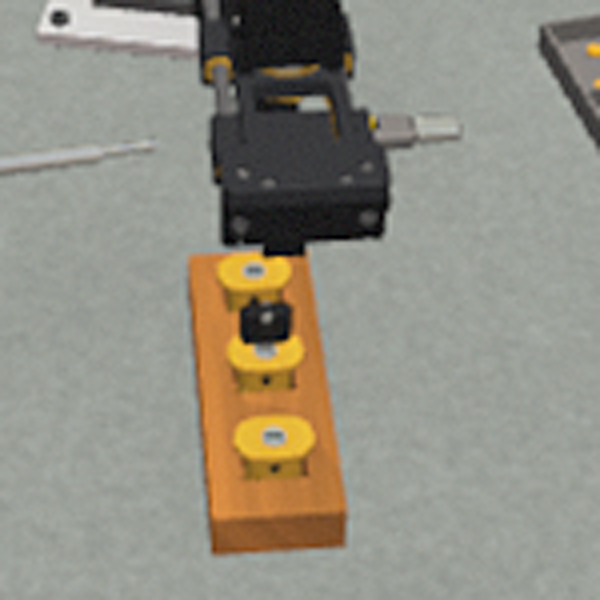

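Request:
carry_out --increments "0.4 -0.003 -0.0015 0.03 0 0 0;0.4 0 0 0.025 0 0 0;0.4 0 0 0 0 0 0"

```text
time_s: 12.88
tool_pos: [0.5136, -0.2117, 0.1707]
tool_rot: [179.8, -0.5, -0.8]
force: [0.2, -0.5, -0.4]
grip_width: 0.0348
```

```bash
python3 - <<'E'
from cell import *
from h import *
o=get_obs();print(goto(o,[.508,-.2094,.125],-1),o["tool_rot"])
p=read_camera("side");cv2.imwrite("pics/side10.png",cv2.resize(p["img"][200:350,220:370],None,fx=4,fy=4,interpolation=cv2.INTER_CUBIC))
E
```

```text
(array([-0.0061, -0.0024,  0.0457]), array([ 0.25, -0.52,  0.16])) [179.75396716  -0.51552721  -0.84022551]
```

View pics/side10.png

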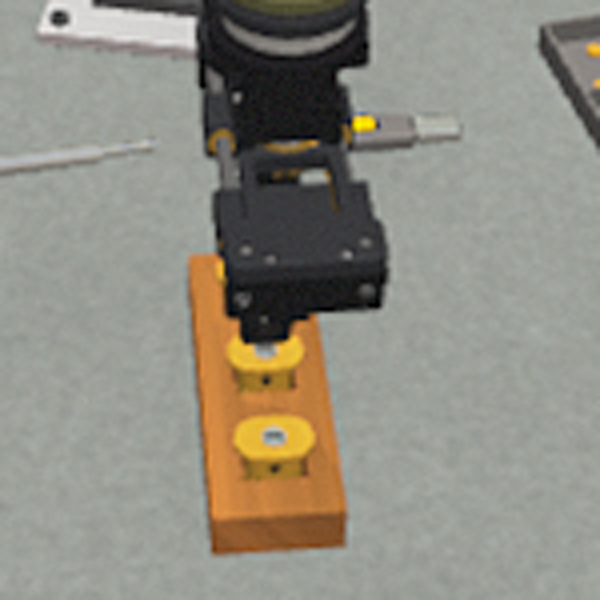

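Request:
carry_out --increments "0.4 -0.006 -0.0025 0 0 -0.5 0;0.4 -0.001 0 0 0 0 0;0.4 0 0 0 0 0 0"

```text
time_s: 13.3
tool_pos: [0.5092, -0.2101, 0.1768]
tool_rot: [179.6, -0.5, -0.9]
force: [0.4, -0.1, 0.2]
grip_width: 0.0346
```

```bash
python3 - <<'E'
from cell import *
from h import *
o=get_obs();print(goto(o,[.508,-.2094,.125],-1),o["tool_rot"])
E
```

```text
(array([-0.0017, -0.001 ,  0.0517]), array([ 0.41, -0.51,  0.15])) [179.58982369  -0.50911321  -0.85184082]
```

Request:
carry_out --increments "0.4 -0.002 -0.001 0.025 0 -0.5 0;0.4 0 0 0.025 0 0 0;0.4 0 0 0 0 0 0;0.4 0 0 0 0 0 0"

```text
time_s: 13.8
tool_pos: [0.5092, -0.21, 0.1288]
tool_rot: [179.5, -0.3, -0.9]
force: [0.1, 0.2, -0.3]
grip_width: 0.0349
```

```bash
python3 - <<'E'
from cell import *
from h import *
o=get_obs();print(goto(o,[.508,-.2094,.125],-1),o["tool_rot"],o["force"])
E
```

```text
(array([-0.0012, -0.0007,  0.0038]), array([ 0.49, -0.28,  0.14])) [179.50575792  -0.27972242  -0.85704827] [ 0.09848388  0.16677272 -0.25133899]
```

Request:
carry_out --increments "0.4 -0.001 -0.001 0.004 0.5 -0.3 0;0.4 0 0 0.001 0 0 0;0 0 0 0 0 0 0;0 0 0 0 0 0 0;0 0 0 0 0 0 0;0 0 0 0 0 0 0" --force 40

```text
time_s: 14.55
tool_pos: [0.5095, -0.2095, 0.1261]
tool_rot: [180.0, -0.2, -0.9]
force: [0.1, 1.1, -1.0]
grip_width: 0.0098
```

```bash
python3 - <<'E'
from cell import *
from h import *
o=get_obs();print(goto(o,[.508,-.2094,.125],-1),o["tool_rot"],o["force"],o["grip_width"])
p=read_camera("side");cv2.imwrite("pics/side11.png",cv2.resize(p["img"][200:350,220:370],None,fx=4,fy=4,interpolation=cv2.INTER_CUBIC))
E
```

```text
(array([-0.0015, -0.0001,  0.0011]), array([ 0.03, -0.19,  0.14])) [179.9717987   -0.19078481  -0.86407916] [ 0.07143637  1.06177401 -0.97458479] 0.009768442491860832
```

View pics/side11.png

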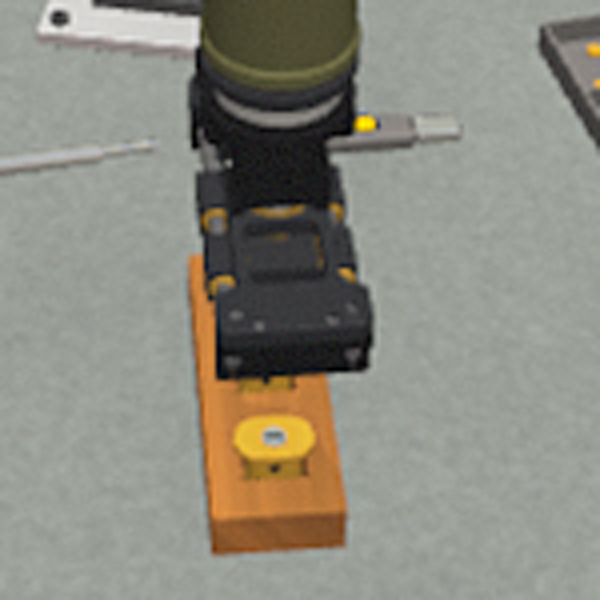

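Request:
carry_out --increments "0 0 0 -0.03 0 0 0;0 0 0 -0.05 0 0 0;0 0 0 -0.05 0 0 0;0 0 0 0 0 0 0"

```text
time_s: 15.1
tool_pos: [0.508, -0.2089, 0.2574]
tool_rot: [-179.9, 0.1, -0.9]
force: [0.4, -0.2, -1.9]
grip_width: 0.0093
```

```bash
python3 - <<'E'
from cell import *
from h import *
o=get_obs();print(goto(o,[.508,-.2094,.125],-1),o["tool_rot"],o["force"],o["grip_width"])
for n in ("side","wrist","scene"):
  p=read_camera(n);cv2.imwrite(f"pics/{n}12.png",p["img"]);pickle.dump(p,open(f"pics/{n}12.pkl","wb"))
p=cv2.imread("pics/side12.png");cv2.imwrite("pics/side12c.png",cv2.resize(p[200:350,220:370],None,fx=4,fy=4,interpolation=cv2.INTER_CUBIC))
E
```

```text
(array([1.000e-04, 6.000e-04, 1.324e-01]), array([-0.06,  0.07,  0.15])) [-1.79944590e+02  6.72768249e-02 -8.53400974e-01] [ 0.43620661 -0.18323179 -1.85774033] 0.009335940470768342
```

View pics/side12c.png

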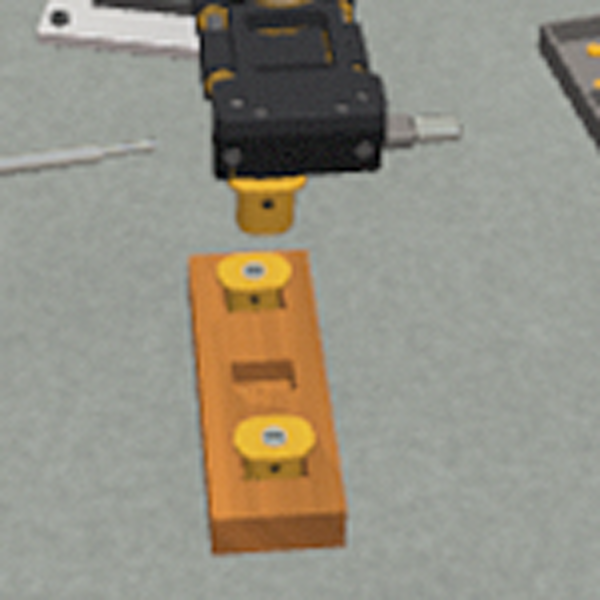

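View pics/wrist12.png

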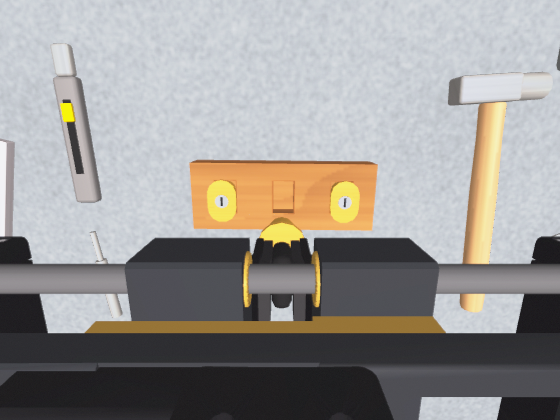

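```bash
python3 - <<'E'
from h import *
W=pickle.load(open("pics/wrist12.pkl","rb"));D=pickle.load(open("pics/side12.pkl","rb"))
cv2.imwrite("pics/w12c.png",cv2.resize(W["img"][205:265,240:325],None,fx=8,fy=8,interpolation=cv2.INTER_CUBIC))
cv2.imwrite("pics/d12c.png",cv2.resize(D["img"][235:265,270:305],None,fx=16,fy=16,interpolation=cv2.INTER_CUBIC))
t=np.array([.508,-.2089,.2574]); R=Rn.from_euler('xyz',[180,0,-.85],degrees=True)
for dx in(-.002,0,.002):
    print(dx,"W tips",proj(W,[t+R.apply([dx+.021,0,z]) for z in(.076,.080)]).round(1).tolist(),
    "D collar sides/barrel bottom",proj(D,[t+R.apply([dx+s,0,z]) for s,z in((-.021,.078),(.021,.078),(-.015,.105),(.015,.105),(0,.114))]).round(1).tolist())
hsv=cv2.cvtColor(D["img"],cv2.COLOR_BGR2HSV); m=((hsv[...,0]>18)&(hsv[...,0]<35)&(hsv[...,1]>150))
for r in range(242,262): 
    x=np.nonzero(m[r,265:310])[0]+265
    if len(x): print(r,x.min(),x.max())
E
```

```text
-0.002 W tips [[283.3, 221.3], [283.3, 219.2]] D collar sides/barrel bottom [[276.7, 244.3], [297.6, 243.2], [279.5, 254.0], [294.2, 253.1], [286.8, 256.7]]
0 W tips [[283.3, 217.8], [283.3, 215.8]] D collar sides/barrel bottom [[277.7, 244.3], [298.6, 243.2], [280.5, 253.9], [295.2, 253.1], [287.8, 256.7]]
0.002 W tips [[283.3, 214.3], [283.3, 212.4]] D collar sides/barrel bottom [[278.7, 244.2], [299.6, 243.1], [281.5, 253.8], [296.2, 253.0], [288.8, 256.6]]
244 277 295
245 277 295
246 278 294
247 279 293
248 280 292
249 280 292
250 280 292
251 280 292
252 280 292
253 280 292
254 280 292
255 280 292
256 280 291
257 281 290
```

View pics/w12c.png

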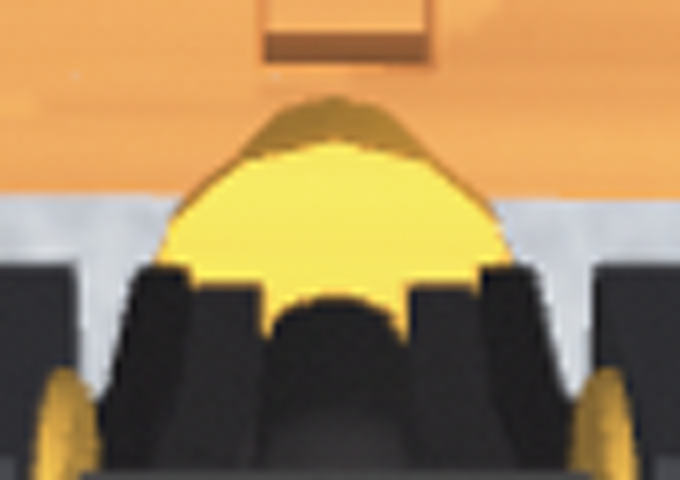

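View pics/d12c.png

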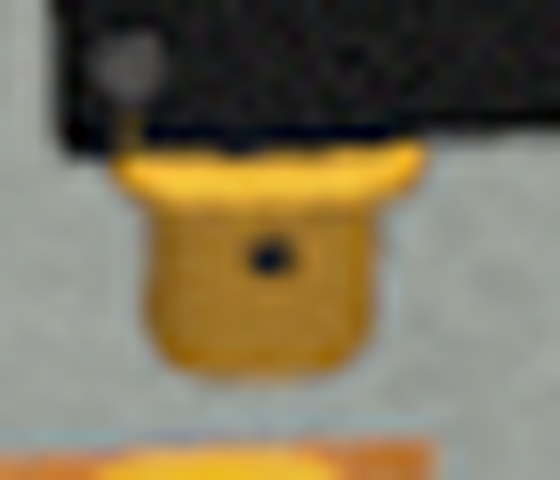

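Request:
carry_out --increments "0 -0.005 -0.055 0 0 0 0;0 -0.005 -0.055 0 0 0 0;0 -0.005 -0.055 0 0 0 0;0 -0.005 -0.055 0 0 0 0;0 -0.005 -0.055 0 0 0 0;0 -0.005 -0.055 0 0 0 0;0 -0.004 -0.045 0 0 0 0;0 0 0 0 0 0 7;0 0 0 0 0 0 7;0 0 0 0 0 0 0"

```text
time_s: 16.5
tool_pos: [0.4657, 0.178, 0.2318]
tool_rot: [179.3, 2.6, -15.2]
force: [-0.4, 0.6, -1.9]
grip_width: 0.0096
```

```bash
python3 - <<'E'
from cell import *
from h import *
o=get_obs();print(goto(o,[.4795,.1706,.19],-14.6),o["tool_rot"],o["force"],o["grip_width"],o["qpos"])
E
```

```text
(array([0.0171, 0.003 , 0.0411]), array([ 0.71,  2.61, -0.61])) [179.27319435   2.61014227 -15.22695917] [-0.35901615  0.60830356 -1.93730955] 0.009636306021602837 [-9.97547031e+00  4.56090773e+00 -1.39600672e+01  1.06727259e+02
  1.66865286e-02  7.13294957e+01 -1.29132965e+02]
```

Request:
carry_out --increments "0 0.017 0.003 0 0.7 2.6 -0.6;0 0 0 0 0 0 0;0 0 0 0 0 0 0;0 0 0 0 0 0 0"

```text
time_s: 17.0
tool_pos: [0.4791, 0.1697, 0.2274]
tool_rot: [179.8, 0.4, -14.3]
force: [-0.6, -0.1, -1.5]
grip_width: 0.0096
```

```bash
python3 - <<'E'
from cell import *
from h import *
o=get_obs();print(goto(o,[.4795,.1706,.19],-14.6),o["tool_rot"],o["force"])
E
```

```text
(array([ 0.0004, -0.0011,  0.0374]), array([0.23, 0.42, 0.3 ])) [179.7747074    0.41813509 -14.30403787] [-0.55630313 -0.10328534 -1.48481219]
```

Request:
carry_out --increments "0 0.0005 -0.001 0.03 0.2 0.5 0.3;0 0 0 0.006 0 0 0;0 0 0 0 0 0 0;0 0 0 0 0 0 0"

```text
time_s: 17.5
tool_pos: [0.4802, 0.1714, 0.1926]
tool_rot: [-179.9, -0.2, -14.5]
force: [0.6, 0.8, -1.5]
grip_width: 0.0097
```

```bash
python3 - <<'E'
from cell import *
from h import *
o=get_obs();print(goto(o,[.4795,.1706,.19],-14.6),o["tool_rot"],o["force"])
for n in ("side","wrist","scene"):
  p=read_camera(n);cv2.imwrite(f"pics/{n}13.png",p["img"]);pickle.dump(p,open(f"pics/{n}13.pkl","wb"))
p=cv2.imread("pics/side13.png");cv2.imwrite("pics/side13c.png",cv2.resize(p[125:225,215:315],None,fx=6,fy=6,interpolation=cv2.INTER_CUBIC))
p=cv2.imread("pics/scene13.png");cv2.imwrite("pics/scene13c.png",cv2.resize(p[150:280,270:400],None,fx=4,fy=4,interpolation=cv2.INTER_CUBIC))
E
```

```text
(array([-0.0005,  0.0009,  0.0026]), array([-0.06, -0.16,  0.07])) [-1.79935349e+02 -1.61410203e-01 -1.45277903e+01] [ 0.63658381  0.77253554 -1.49064287]
```

View pics/side13c.png

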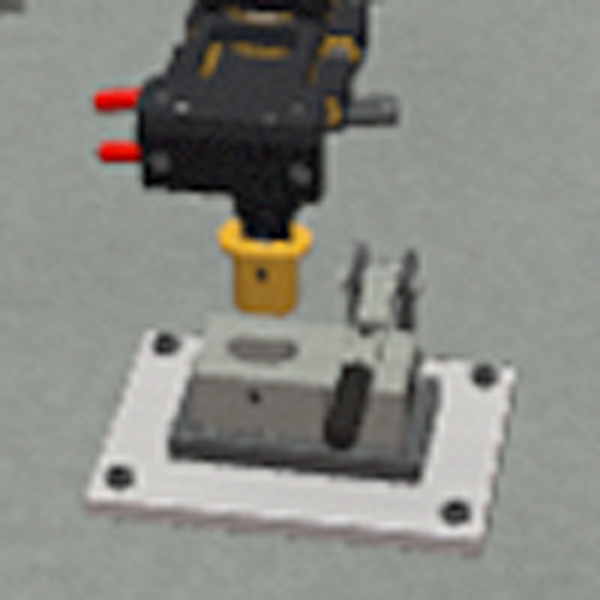

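View pics/wrist13.png

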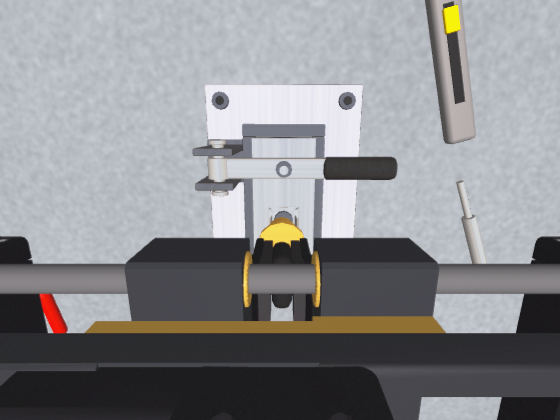

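View pics/scene13c.png

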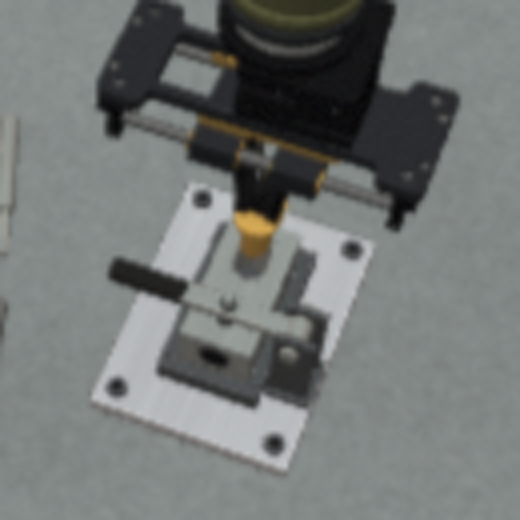

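```bash
python3 - <<'E'
from h import *
S=pickle.load(open("pics/scene13.pkl","rb"));D=pickle.load(open("pics/side13.pkl","rb"));W=pickle.load(open("pics/wrist13.pkl","rb"));q=np.load("fix.npy")
sl=T(q,[-.02,0,.056])
print("slot pred D",proj(D,sl),"S",proj(S,sl))
t=np.array([.4802,.1714,.1926]);R=Rn.from_euler('xyz',[180,0,-14.53],degrees=True)
for nm,p in(("D",D),("S",S)):
  for dx in(-.002,0): print(nm,dx,proj(p,[t+R.apply([dx,0,z]) for z in(.08,.095,.114)]).round(1).tolist())
for nm,p,(r0,r1,c0,c1) in(("D",D,(155,182,240,275)),("S",S,(195,222,320,350))):
  hsv=cv2.cvtColor(p["img"],cv2.COLOR_BGR2HSV); m=((hsv[...,0]>12)&(hsv[...,0]<35)&(hsv[...,1]>110))[r0:r1,c0:c1]
  for r in range(m.shape[0]):
    x=np.nonzero(m[r])[0]
    if len(x)>2: print(nm,r+r0,x.min()+c0,x.max()+c0)
  cv2.imwrite(f"pics/z{nm}.png",cv2.resize(p["img"][r0-5:r1+20,c0-10:c1+20],None,fx=10,fy=10,interpolation=cv2.INTER_CUBIC))
# tips in wrist
g=T(q,[-.02+.0162,0,.056]); print("slot +x end in W",proj(W,g)); print("collar top tip", [proj(W,t+R.apply([dx+.021,0,.076])).round(1).tolist() for dx in(-.003,-.002,0)])
cv2.imwrite("pics/zW.png",cv2.resize(W["img"][195:255,245:320],None,fx=8,fy=8,interpolation=cv2.INTER_CUBIC))
E
```

```text
slot pred D [[259.49256866 183.41346713]] S [[332.50171278 214.74974104]]
D -0.002 [[259.5, 165.9], [259.5, 170.6], [259.6, 176.4]]
D 0 [[260.2, 166.0], [260.3, 170.7], [260.4, 176.5]]
S -0.002 [[334.7, 202.4], [334.2, 205.9], [333.5, 210.1]]
S 0 [[334.4, 203.1], [333.9, 206.5], [333.2, 210.7]]
D 162 252 264
D 163 252 266
D 164 251 266
D 165 252 266
D 166 252 266
D 167 254 265
D 168 254 263
D 169 254 263
D 170 254 263
D 171 254 263
D 172 254 263
D 173 254 263
D 174 254 263
D 175 254 263
D 176 255 263
S 202 330 333
S 203 329 339
S 204 329 339
S 205 329 339
S 206 329 338
S 207 330 338
S 208 331 337
S 209 331 337
S 210 331 336
S 211 331 336
S 212 331 335
S 213 331 335
slot +x end in W [[283.80701073 206.84899323]]
collar top tip [[[282.9, 224.9]], [[282.9, 223.2]], [[282.9, 219.8]]]
```

View pics/zD.png

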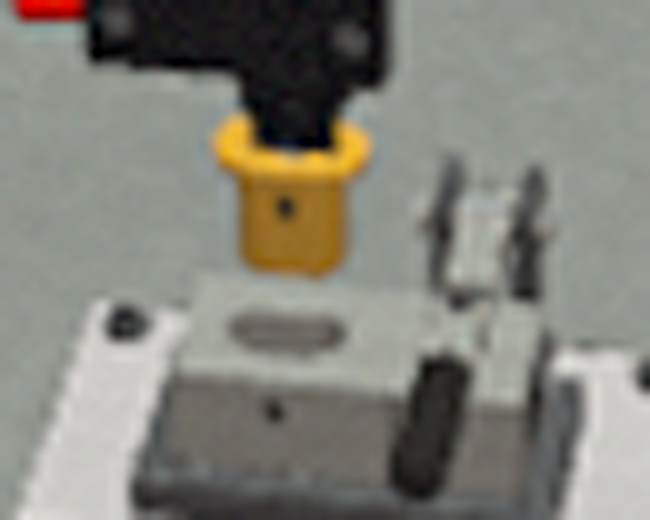

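View pics/zS.png

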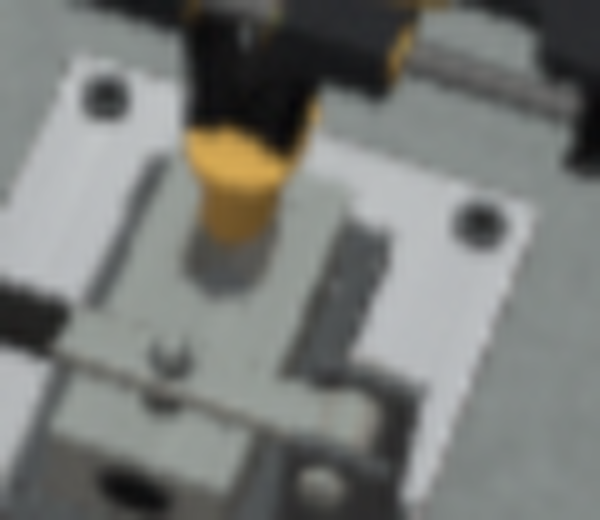

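View pics/zW.png

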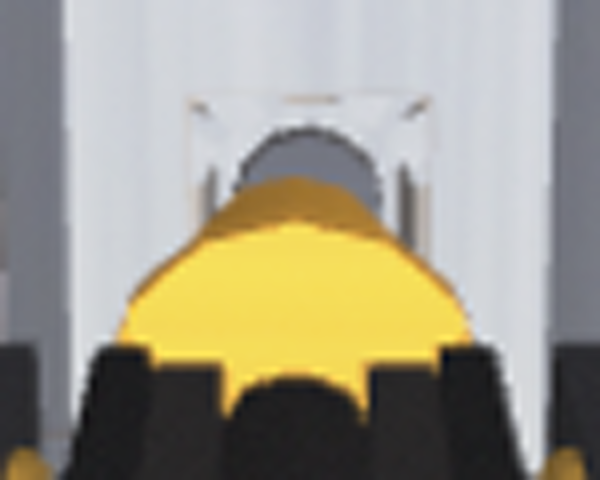

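Request:
carry_out --increments "0 -0.0008 0.0011 0 0 0 0;0 0 0 0.008 0 0 0;0 0 0 0.004 0 0 0;0 0 0 0 0 0 0"

```text
time_s: 18.15
tool_pos: [0.4794, 0.1704, 0.1802]
tool_rot: [-179.9, -0.2, -14.5]
force: [-0.5, 0.7, -1.9]
grip_width: 0.0098
```

```bash
python3 - <<'E'
from cell import *
from h import *
o=get_obs();print(goto(o,[.4793,.1705,.136],-14.6),o["tool_rot"],o["force"])
E
```

```text
(array([-0.0003, -0.    ,  0.0442]), array([-0.09, -0.22,  0.06])) [-179.91043151   -0.21561142  -14.54219852] [-0.51930033  0.65293384 -1.85890168]
```

Positioned within 0.3 mm. Quick look again at closer range, then insert.

```bash
python3 - <<'E'
from cell import *
from h import *
a=[]
for n,(r0,r1,c0,c1) in (("side",(155,195,230,290)),("wrist",(195,255,245,320)),("scene",(190,235,310,360))):
  p=read_camera(n); a.append(cv2.resize(p["img"][r0:r1,c0:c1],(260*2,400),interpolation=cv2.INTER_CUBIC) if 0 else cv2.resize(p["img"][r0:r1,c0:c1],(int((c1-c0)*300/(r1-r0)),300),interpolation=cv2.INTER_CUBIC))
b=np.hstack([a[0],a[2]]);cv2.imwrite("pics/x14.png",b); cv2.imwrite("pics/x14w.png",cv2.resize(a[1],None,fx=1.6,fy=1.6))
E
```

```text
(no output)
```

View pics/x14.png

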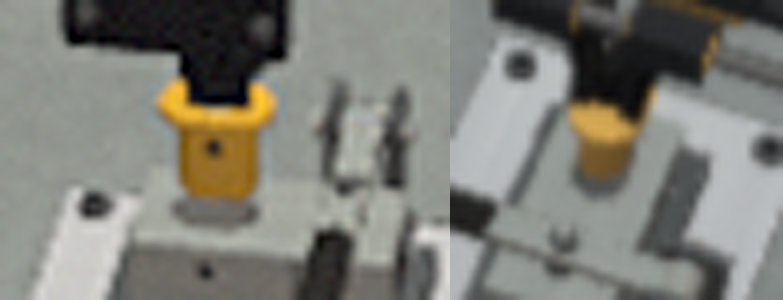

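View pics/x14w.png

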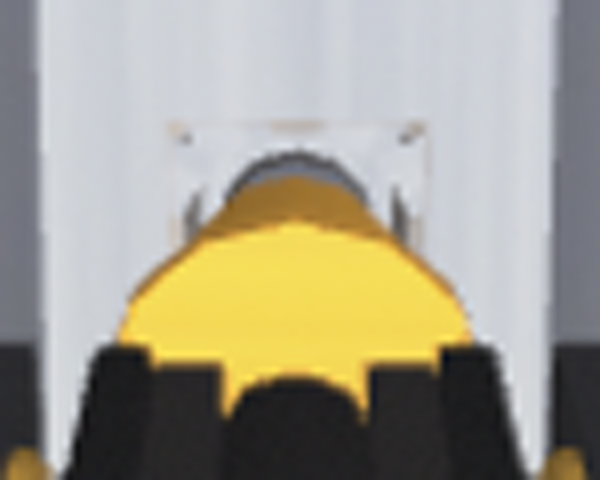

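Request:
carry_out --increments "0 -0.0008 0 0.004 0 0 0;0 0 0 0.006 0 0 0;0 0 0 0.006 0 0 0;0 0 0 0.004 0 0 0;0 0 0 0 0 0 0"

```text
time_s: 18.92
tool_pos: [0.4788, 0.1707, 0.1591]
tool_rot: [-179.9, -0.2, -14.5]
force: [-1.0, 0.8, -1.7]
grip_width: 0.0095
```

```bash
python3 - <<'E'
from cell import *
from h import *
o=get_obs();print(goto(o,[.4786,.1707,.136],-14.6),o["tool_rot"],o["force"],o["wrist_torque"])
E
```

```text
(array([-0.0002,  0.0001,  0.0231]), array([-0.1 , -0.23,  0.06])) [-179.89537276   -0.23349395  -14.54030107] [-1.03314171  0.83960165 -1.72016711] [ 0.04428699  0.15340728 -0.03332821]
```

Request:
carry_out --increments "0 0 0 0.007 0 0 0;0 0 0 0.006 0 0 0;0 0 0 0.005 0 0 0;0 0 0 0.005 0 0 0;0 0 0 0 0 0 0"

```text
time_s: 19.55
tool_pos: [0.4793, 0.171, 0.1378]
tool_rot: [-179.9, -0.3, -14.5]
force: [-3.5, -1.1, 7.6]
grip_width: 0.0093
```

```bash
python3 - <<'E'
from cell import *
from h import *
o=get_obs();print(goto(o,[.4786,.1707,.136],-14.6),o["tool_rot"],o["force"],o["wrist_torque"])
E
```

```text
(array([-0.0006,  0.0004,  0.0018]), array([-0.09, -0.26,  0.05])) [-179.91493437   -0.26175926  -14.54702427] [-3.53476002 -1.10945162  7.63473079] [-0.25622289  1.05333162  0.02947131]
```

Request:
carry_out --increments "0 -0.0005 0 0.004 0 0 0;0 0 0 0.004 0 0 0;0 0 0 0.004 0 0 0"

```text
time_s: 19.92
tool_pos: [0.4794, 0.1712, 0.1359]
tool_rot: [179.9, -0.3, -14.6]
force: [-12.9, -4.8, 30.0]
grip_width: 0.0095
```

```bash
cat > f.py <<'E'
from cell import *
from h import *
o=get_obs();print(goto(o,[.4786,.1707,.136],-14.6),o["tool_rot"],o["force"],o["wrist_torque"],o["grip_width"])
a=[]
for n,(r0,r1,c0,c1) in (("side",(155,205,230,290)),("scene",(180,240,300,360))):
  p=read_camera(n); a.append(cv2.resize(p["img"][r0:r1,c0:c1],(int((c1-c0)*400/(r1-r0)),400),interpolation=cv2.INTER_CUBIC))
import sys
cv2.imwrite(sys.argv[1],cv2.resize(np.hstack(a),None,fx=.9,fy=.9))
o=get_obs();print(o["time_s"],o["tool_pos"],o["force"])
E
python3 f.py pics/x15.png
```

```text
(array([-0.0006,  0.0007, -0.0001]), array([ 0.08, -0.27,  0.03])) [179.9214435   -0.27421486 -14.57116241] [-12.86655436  -4.80352268  30.01796688] [-0.9732742   3.04046511 -0.04136154] 0.009496088642083166
20.025 [0.47936747 0.17127002 0.1359256 ] [-12.33796496  -4.73582871  29.92984948]
```

View pics/x15.png

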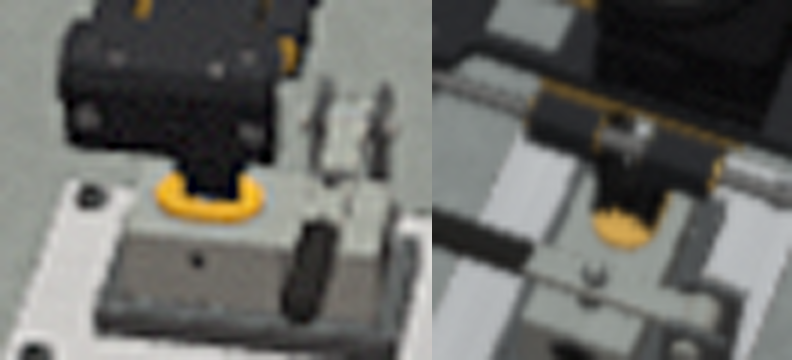

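Request:
carry_out --increments "0 -0.0008 0.0004 0.003 0 0 0;0 -0.0005 0 0.003 0 0 0;0 -0.0003 0 0.003 0 0 0"

```text
time_s: 20.4
tool_pos: [0.4791, 0.1713, 0.1359]
tool_rot: [179.9, -0.5, -14.6]
force: [-8.6, -3.5, 22.2]
grip_width: 0.0096
```

```bash
python3 f.py pics/x16.png
```

```text
(array([-0.0003,  0.0008, -0.0001]), array([ 0.11, -0.48, -0.  ])) [179.88634077  -0.47927947 -14.60402982] [-8.5567772  -3.46936496 22.22181971] [-0.7422665   2.30525501 -0.03643886] 0.009594121128541182
20.5 [0.47912693 0.17133699 0.13594397] [-7.50627623 -3.87951209 22.26036962]
```

View pics/x16.png

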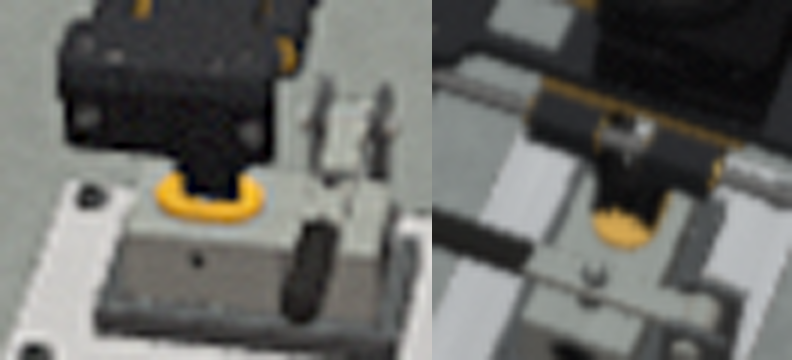

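```bash
python3 -c "
from cell import *
print(sign_off())"
```

```text
the job is handed in; nothing more can be done
None
```

The clamp is shut and the keyed cylinder is pressed home in the lock body, with the gripper still holding it down. I handed the job in at about 20.5 s of the 64 s allowed; sign-off gave no verdict.

- **Clamp:** I swung the lever down, then pressed on the closed handle as a check. It met a firm stop at the shut height, with the wrist force reaching 44 N during that press. That is above the 40 N limit on the arm or gripper body, but the contact was at the closed fingertips.
- **Cylinder:** I gripped the key head across its thickness, lifted it out of the rack's middle slot and lowered it into the oval slot. It went 11 mm in with no contact force, and after that I felt the spring.
- **Last checks:**
  - The tool stayed at the same height (0.1359 m) at 30 N and at 22 N push, so the collar is on its hard stop.
  - The grip was still on the 10 mm key head (9.6 mm opening, set to 40 N).
  - The last pictures show the collar flat on the block, the lever level and the block in its nest.
- **Not clean or not confirmed:** About 8 N of sideways force remained, and the final tool position was within about 1 mm of target. The plunger travel and lever angle were never read directly. I judged them from height, force and pictures. I did not take a last close look at the spare cylinders and tools, but nothing touched them as far as I could tell.

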